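# Index a specimen bottle in front of the inspection camera

### The arm

A 6-joint arm with a two-finger parallel gripper is mounted at the origin on the work surface. World frame = base frame: x ahead of the robot, y to its left, z up, the work surface at z = 0. Lengths are in m, angles in rad, forces in N, time in s.
With the tool pointing down it reaches from about 0.35 to 0.975 m from the base axis. Payload 4.9 kg.
Tool frame: the origin (TCP) lies between the finger pads; the fingertips stand 22 mm ahead of it and the grasp point (between the pads) lies 3 mm ahead of it; z points along the fingers, y is the line along which they close (so a half turn about z gives the same grasp; the last joint's range is limited). The gripper opens to 85 mm and grips with 20 to 120 N. Pads are 22 mm wide; open, the fingers measure 114 mm over their backs; the gripper's body (76 mm by 85 mm) begins 54 mm behind the grasp point. The pads swing forward as they close: fully open they stand 13 mm farther back than shut.
Start: joints at [1.125, 0.053, 1.613, -0, 1.476, -0.119], TCP at [0.201, 0.592, 0.253] pointing down, gripper open.
Joint ranges: [-3.01, 3.01], [-1.01, 2.22], [0.06, 2.58], [-1.02, 4.17], [0.09, 2.62], [-3.14, 3.14]. Speed limits (rad/s): [2.57, 2.57, 3.14, 3.14, 3.14, 3.14].

### API

Orientations are given as a unit quaternion [w, x, y, z].
In Python, from plant import state, grab_frame, get_calibration, job_done, recognise, regions_of gives the robot as it stands.
- The arm moves only by the tool apply_moves, never from a script. Its argument "targets" is a list of rows, each an object with "translation": the shift along the tool's x, y, z normalised to -1 to 1, where 1 is 100 mm, a list of three; "twist": the turn about the tool's z normalised to -1 to 1, where 1 is 0.1 rad; "hand": the opening, from 0 (shut) to 1 (fully open). A call has 1 to 8 rows; each row shifts and turns the commanded pose from where the row before left it, along the tool's axes as they then stand; what a row does not reach is not made up. A row lasts 1/10 s, in which the tool goes at most 50 mm and 8.59 degrees, less where a joint would pass 70% of its speed; a pose out of reach is approached as far as the arm can. A call with a number of a shift or a turn outside -1 to 1 is refused whole. A call with a gripper value outside its range is refused whole. The fingers move at their own pace and stop on an object; the grip force is fixed at half the most. Time passes only in rows, so rows that do not move let the fingers close. It gives the time, the measured TCP pose, the force, the opening and the grip force at its end, in the units of the state.
- state(): the state, without advancing time (a new reading comes with each control period).
- grab_frame(name): name is "scene" or "top" or "wrist"; returns the picture (480x640x3 uint8, red, green, blue); there is no depth.
- get_calibration(name): a dict with "camera_matrix" (3x3 intrinsics, pixels), "pose" (4x4, takes a point from camera to world coordinates). Camera axes: x right, y up, looking along -z (the intrinsics and any distortion apply to the point x, -y, -z); pixel columns grow to the right and rows downward; lengths in m; the calibration is good to about 2 mm. A picture is of the moment at which its call begins: read the wrist's pose just before it. get_calibration takes no time and is no camera call; for the wrist camera it gives the pose at the moment of the call.
- job_done(): hands the job in; it is judged then, once.
Trained networks look in the newest picture that a camera, given by its name, has taken for a name from the list of things; names that differ only in an ending like _2 or _b are one class to them, and where a whole thing is asked for, a point or a joint stands for the part that bears it (a point fixed in the world has none). Each returns a list of dicts, best first, with "score" (0 to 1); they miss things now and then, are a little off and sometimes report something else, mostly with a low value. They report only what shows in the picture. A call takes as long as a camera call. They do not tell look-alikes from the thing itself.
- recognise(camera, query): "point" ([x, y, z] in m, in world coordinates, good to about 4 mm: the middle of the surface that is visible of it).
- regions_of(camera, query): "pixels" (480x640 bool, what is visible of it).
The state is a dict: "time": time; "joint_pos": joint angles; "joint_vel": joint speeds; "joint_efforts": joint torques, N m; "tool_pos": TCP position; "tool_rot": TCP orientation; "contact_force": force on the tool from outside, world axes, zero at the start; "ft_torque": the same for the moment, N m; "gripper_width": opening from 0.0 (shut) to 1.0 (fully open); "grasp_force": force on a finger pad.
Only numpy, scipy, OpenCV 4.12 (cv2) and the standard library are available. Lean on these libraries where they do the work, as an engineer would, in place of code of your own. Each camera call takes 0.05 s, during which the arm holds its last target. There are 200 camera calls.

### The job

A square specimen bottle has toppled on the bench: stand it upright in the shallow tray of the sliding carriage and let go of it. Then pull up the carriage's spring-loaded lock knob, slide the carriage along its rail to the next hole on the inspection camera's side (not the lamp's), so that the bottle stands squarely in front of the lens, and let the lock pin go fully home in that hole. Finish still gripping the knob and holding the pin home, with the bottle still upright in the tray and the other things on the bench left where they are.

Things in the scene. Friction and masses are not known exactly. Their poses are not given: they have to be found in the camera images.
- bottle_mid (a point): Centre of the toppled square white bottle, on its axis, 60 mm above its underside. Section 50 x 50 mm, 86 mm tall body, sloping shoulder, round grey cap of 36 mm; 120 mm tall in all, about 0.18 kg. z runs along it from underside to cap; x and y are square to its flat sides. It starts lying on a flat side (this point 25 mm above the bench), cap roughly towards -y.
- tray (a point): Centre of the inner floor of the carriage's black tray, where the bottle's underside stands, 42 mm above the bench. The tray is 64 x 64 mm inside, 72 x 72 mm outside, sides parallel to x and y, with a lip 8 mm high all round. x points across the rail, away from the lock knob and towards the camera's side; y along the rail; z up.
- knob (a point): Centre of the lock knob: an upright black cylinder, 26 mm diameter, 30 mm tall, on a 12 mm stem, 90 mm from the tray's centre on its -x side. With the pin home this point is 80 mm above the bench, and the flat bracket under the knob is 50 mm above the bench. The knob rises with the plunger and travels with the carriage.
- plunger (a joint): Lift of the lock knob and its pin: 0 m fully home, at most 0.024 m. The 8 mm pin goes 10 mm deep into 12 mm holes of the rail, so the carriage is locked until lifted past 0.010 m (where a released pin rests between holes); 0.015 to 0.020 m clears well. A spring draws it down with 2.4 N (home) to 4.3 N (top), plus 0.6 N weight.
- carriage (a joint): Travel of the carriage along the tray's y axis, m. Starts locked in the middle hole at 0; the neighbouring holes are at +0.070 and -0.070 m, end stops at +-0.082 m. It slides with about 1.5 N and light damping, and stays where it is left. A seated pin has 2 mm play either way.
- view_point (a point): Point on the inspection camera's axis, 90 mm in front of its lens, 102 mm above the bench, straight above the tray's centre when the carriage is locked in the right hole. The camera is a grey box on a column behind the rail, its round black lens facing the rail, behind either neighbouring hole; a lamp with a flat white head stands behind the other.
- petri: Bystander: stack of two petri dishes, 91 mm diameter, 29 mm high; origin under its centre.
- slide_box: Bystander: flat slide box, 92 x 162 x 35 mm; origin under its centre.
- oil_bottle: Bystander: small round amber bottle with a black cap, 32 mm diameter, 62 mm high; origin under its centre.
- tube_rack: Bystander: grey rack with capped tubes, 65 x 160 x 106 mm; origin under its centre.
- beaker: Bystander: glass beaker, 70 mm diameter, 90 mm high; origin under its centre.
There are look-alikes about, which are no part of the job. What is shaped like the part that bears bottle_mid but red is not meant.

How it is judged:
On the way, in this order (a step that is already met when the one before it is completed fails the run):
1. the bottle stands upright in the tray, released, the pin still home (horizontal distance between bottle_mid and tray below 0.013 m and z of bottle_mid in the frame of tray between 0.055 and 0.066 m and angle between bottle_mid's own z axis and vertical below 0.12 rad and contact force between the fingers and bottle below 0.1 N and linear speed of bottle below 0.03 m/s and value of joint plunger below 0.003 m), for 0.2 s.
2. the lock knob is pulled up so far that the pin is out of its hole (value of joint plunger above 0.0105 m), for 0.1 s.
3. the carriage stands at the hole in front of the camera with the pin home (horizontal distance between tray and view_point below 0.006 m and value of joint plunger below 0.003 m), for 0.1 s.
At the end, for the whole second after the job is handed in: Tray centre within 6 mm of the view point in plan, plunger below 3 mm with the fingers still on the knob (over 3 N), carriage still, and the bottle untouched and upright in the tray (within 0.12 rad, centred within 13 mm, its underside on the tray floor) (all of step 3 and horizontal distance between bottle_mid and tray below 0.013 m and z of bottle_mid in the frame of tray between 0.055 and 0.066 m and angle between bottle_mid's own z axis and vertical below 0.12 rad and contact force between the fingers and bottle below 0.1 N and contact force between the fingers and plunger above 3 N and velocity of joint carriage between -0.01 and 0.01 m/s and linear speed of bottle below 0.03 m/s); the arm keeps its last pose, push and grip.
It fails at once if a bystander on the bench was moved by more than 30 mm (distance of any of petri, slide_box, oil_bottle, tube_rack, beaker from where it was at the start of the episode above 0.03 m).
It also fails if it takes over 53 s, if anything falls off the work surface, if the arm or the gripper's body presses on something with over 40 N, if the wrist force passes 120 N, or if a joint passes its speed limit or range.

## Working session

There is one attempt and no reset: what is moved stays moved. The work goes in short steps, Python scripts to look and compute and a tool call to move; the robot and the scene stay as the last step left them, time stands still between calls to the robot, and variables do not carry over. Pictures are saved under pics/ and viewed, at most 10 in all, crops included, and the job is handed in when it is done.

Besides the shell and the picture viewer there is one more tool, called after "Call:" by a JSON object that holds its "op" and its "data", one argument or row to a line. apply_moves: Moves the arm, as the interface text tells. Its arguments: {"type":"object","properties":{"targets":{"type":"array"}},"required":["targets"]}

```bash
ls; mkdir -p pics
python3 - <<'E'
from plant import *
import cv2,numpy as np
for c in ["scene","top"]:
    im=grab_frame(c); cv2.imwrite(f"pics/{c}0.png",im[:,:,::-1])
    for q in ["bottle_mid","tray","knob","petri","slide_box","oil_bottle","tube_rack","beaker"]:
        r=recognise(c,q)
        print(c,q,[(np.round(d["point"],3).tolist(),round(d["score"],2)) for d in r[:4]])
    k=get_calibration(c); print(np.round(k["camera_matrix"],1).tolist(),np.round(k["pose"],3).tolist())
s=state();print(s)
E
```

```text
pics
scene bottle_mid [([0.278, -0.297, 0.04], 0.71), ([0.466, -0.255, 0.041], 0.6)]
scene tray [([0.554, 0.037, 0.043], 0.75)]
scene knob [([0.489, 0.035, 0.084], 0.43)]
scene petri [([0.67, -0.434, 0.023], 0.61)]
scene slide_box [([0.517, 0.418, 0.035], 0.83)]
scene oil_bottle [([0.654, -0.223, 0.046], 0.77)]
scene tube_rack [([0.738, -0.241, 0.061], 0.87), ([0.492, 0.028, 0.082], 0.18)]
scene beaker [([0.67, 0.401, 0.062], 0.62), ([0.734, -0.243, 0.063], 0.26)]
[[506.3, 0.0, 323.9], [0.0, 506.3, 239.2], [0.0, 0.0, 1.0]] [[0.585, -0.488, 0.648, 1.275], [0.811, 0.348, -0.47, -0.519], [0.004, 0.8, 0.6, 0.796], [0.0, 0.0, 0.0, 1.0]]
top bottle_mid [([0.256, -0.292, 0.054], 0.78), ([0.451, -0.245, 0.046], 0.73)]
top tray [([0.556, 0.04, 0.044], 0.69), ([0.64, -0.207, 0.04], 0.56)]
top knob [([0.484, 0.036, 0.096], 0.43)]
top petri [([0.654, -0.428, 0.029], 0.74)]
top slide_box [([0.717, 0.138, 0.123], 0.61), ([0.504, 0.44, 0.042], 0.58)]
top oil_bottle [([0.641, -0.209, 0.04], 0.7)]
top tube_rack [([0.716, -0.225, 0.066], 0.98)]
top beaker [([0.668, 0.431, 0.051], 0.83)]
[[569.7, 0.0, 
[... 174 characters left out ...]
9, 'joint_pos': array([ 1.12501725e+00,  5.26775040e-02,  1.61288035e+00,  1.52172145e-06,
        1.47601290e+00, -1.19008348e-01]), 'joint_vel': array([-0.00082932,  0.00026293, -0.00101738, -0.00213454, -0.00033818,
        0.00026941]), 'joint_efforts': array([-5.07809691e-04, -3.93689847e+01, -3.70464814e+01, -1.16537158e-04,
        4.96746234e-04, -6.92368147e-06]), 'tool_pos': array([0.20061445, 0.59191307, 0.25332929]), 'tool_rot': array([2.32298239e-06, 1.62659482e-01, 9.86682265e-01, 1.07244241e-05]), 'contact_force': array([-0.38731142, -0.59513438,  0.13327103]), 'ft_torque': array([ 0.00098205, -0.05567641, -0.00336872]), 'grasp_force': 0.0, 'gripper_width': 1.0006375142168005}
```

View pics/scene0.png

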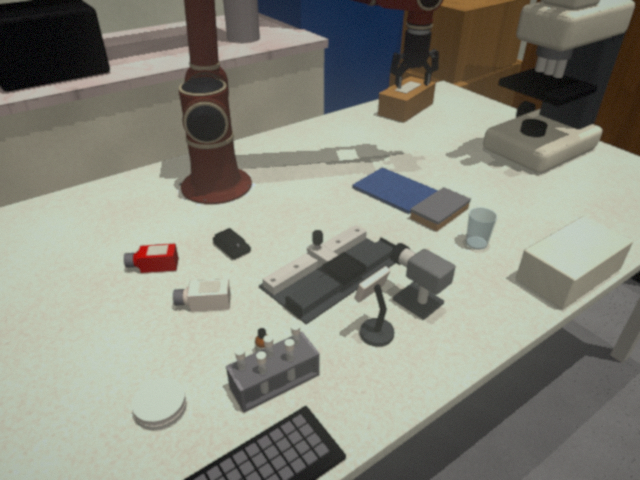

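View pics/top0.png

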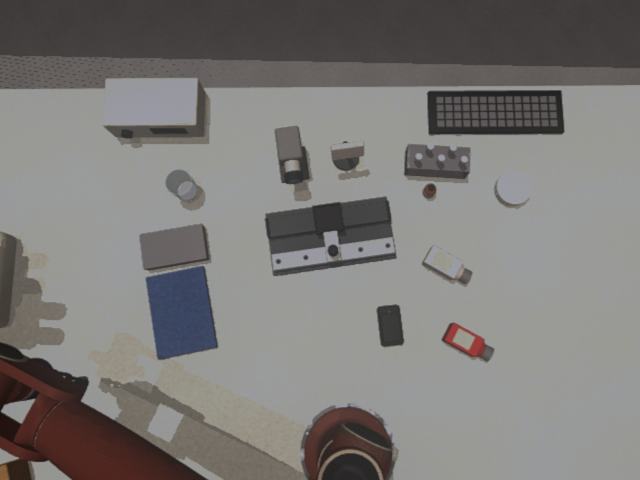

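The scene shows the white bottle at (205,295), or (445,262) in the top view. The red look-alike is at (155,258), or (465,340) in the top view. The camera box is at top (290,155), on the +y side, and the lamp is at (347,150). Candidates for the bottle: white (445,262) and red (465,340), so I choose the white one. Next I'll measure the axes and take a close crop.

```bash
cat > h.py <<'E'
from plant import *
import cv2,numpy as np
from scipy.spatial.transform import Rotation as R
def rot(s): q=s["tool_rot"]; return R.from_quat([q[1],q[2],q[3],q[0]])
def back(c,uv,z,k=None):
    k=k or get_calibration(c); K=k["camera_matrix"];P=np.array(k["pose"])
    uv=np.atleast_2d(uv).astype(float); d=np.c_[uv,np.ones(len(uv))]@np.linalg.inv(K).T
    d=d*[1,-1,-1]@P[:3,:3].T; o=P[:3,3]
    return o+d*((z-o[2])/d[:,2])[:,None]
def proj(c,p,k=None):
    k=k or get_calibration(c); P=np.array(k["pose"]); q=(np.atleast_2d(p)-P[:3,3])@P[:3,:3]*[1,-1,-1]
    q=q@np.array(k["camera_matrix"]).T; return q[:,:2]/q[:,2:]
def go(p,yaw=None):
    """tool-frame shift (units 100mm) to world TCP p, twist (0.1 rad units) so tool y has world angle yaw (mod pi)"""
    s=state();r=rot(s);m=r.as_matrix();a=np.arctan2(m[1,1],m[0,1])
    print("tcp",np.round(s["tool_pos"],4),"yawy",round(a,3),"x",np.round(m[:2,0],3),"F",np.round(s["contact_force"],1),"w",round(s["gripper_width"],3),"g",round(float(s["grasp_force"]),1),"t",s["time"],"j6",round(s["joint_pos"][5],2))
    if p is not None: print("shift",np.round(m.T@(np.array(p)-s["tool_pos"])*10,3))
    if yaw is not None:
        d=(yaw-a+np.pi/2)%np.pi-np.pi/2; print("twist",round(-d*10,2))
def big(m):
    n,l,st,_=cv2.connectedComponentsWithStats(m.astype(np.uint8)); return l==1+st[1:,4].argmax()
E
python3 - <<'E'
from h import *
im=grab_frame("top")
for d in regions_of("top","bottle_mid")[:3]:
    m=big(d["pixels"]); r=cv2.minAreaRect(np.argwhere(m)[:,::-1].astype(np.float32)); b=cv2.boxPoints(r)
    print(round(d["score"],2),np.round(r[0]),np.round(back("top",b,0.04),3).tolist(),im[m].mean(0).round())
for q in ["tray","plunger","carriage","view_point","knob"]:
  for d in regions_of("top",q)[:2]:
    m=big(d["pixels"]); r=cv2.minAreaRect(np.argwhere(m)[:,::-1].astype(np.float32)); b=cv2.boxPoints(r)
    print(q,round(d["score"],2),np.round(r[0]),np.round(r[1]),r[2],np.round(back("top",b,0.05),3).tolist())
c=cv2.resize(im[200:380,240:500],None,fx=3,fy=3,interpolation=cv2.INTER_CUBIC); cv2.imwrite("pics/crop1.png",c[:,:,::-1])
go([0.45,-0.25,0.25])
E
```

```text
0.91 [448. 266.] [[0.456, -0.187, 0.04], [0.507, -0.218, 0.04], [0.444, -0.324, 0.04], [0.394, -0.293, 0.04]] [136. 134. 132.]
tray 0.76 [329. 232.] [58. 28.] 81.8698959350586 [[0.604, 0.086, 0.05], [0.614, 0.015, 0.05], [0.467, -0.005, 0.05], [0.457, 0.065, 0.05]]
plunger 0.54 [332. 250.] [9. 8.] 90.0 [[0.502, 0.044, 0.05], [0.502, 0.024, 0.05], [0.479, 0.024, 0.05], [0.479, 0.044, 0.05]]
carriage 0.55 [329. 232.] [58. 28.] 82.40535736083984 [[0.605, 0.085, 0.05], [0.614, 0.014, 0.05], [0.466, -0.004, 0.05], [0.457, 0.066, 0.05]]
view_point 0.92 [291. 155.] [57. 28.] 81.8698959350586 [[0.81, 0.186, 0.05], [0.82, 0.113, 0.05], [0.668, 0.091, 0.05], [0.658, 0.163, 0.05]]
tcp [0.2006 0.5919 0.2533] yawy 1.244 x [-0.947  0.321] F [ 0.5  0.4 -0.7] w 1.002 g 0.0 t 1.25 j6 -0.12
shift [-5.064 -7.173  0.033]
```

View pics/crop1.png

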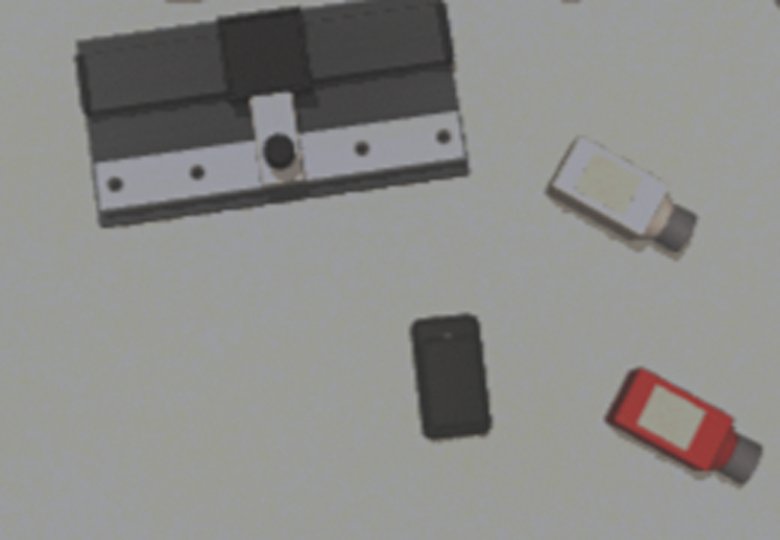

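Close crop: the white bottle is at crop (610,185) with its grey cap at (675,228), so the cap end points towards -y and slightly -x. The red look-alike is at (670,415). The rail is turned by about 0.12 rad. I'll plan the approach.

```bash
cat >> h.py <<'E'
import json
def plan(wps,yaw=None,hand=1,n=None,start=None):
    """rows through world waypoints, yaw = world angle of tool y at the end (not mod pi)"""
    s=state();m=rot(s).as_matrix();a=np.arctan2(m[1,1],m[0,1]);p=np.array(s["tool_pos"] if start is None else start)
    segs=[]
    for w in wps:
        w=np.array(w,float); k=int(np.ceil(np.linalg.norm(w-p)/0.049)) or 1; segs+=[(w-p)/k]*k; p=w
    if yaw is not None:
        while len(segs)<abs(yaw-a)/0.1: segs.append(np.zeros(3))
        t=-(yaw-a)/len(segs)
    else: t=0
    M=R.from_matrix(m)
    for i,d in enumerate(segs):
        v=M.inv().apply(d)*10; print(json.dumps(dict(translation=np.round(v,2).tolist(),twist=round(t*10,2),hand=hand)),"" if (i+1)%8 else "\n--")
        M=M*R.from_euler('z',t)
E
python3 -c "
from h import *
plan([[.45,.25,.25],[.46,-.24,.25]],-0.534)"
```

```text
{"translation": [-0.38, -0.27, 0.0], "twist": 0.89, "hand": 1} 
{"translation": [-0.41, -0.24, 0.0], "twist": 0.89, "hand": 1} 
{"translation": [-0.43, -0.2, 0.0], "twist": 0.89, "hand": 1} 
{"translation": [-0.44, -0.16, 0.0], "twist": 0.89, "hand": 1} 
{"translation": [-0.45, -0.12, 0.0], "twist": 0.89, "hand": 1} 
{"translation": [-0.46, -0.08, 0.0], "twist": 0.89, "hand": 1} 
{"translation": [-0.47, -0.04, 0.0], "twist": 0.89, "hand": 1} 
{"translation": [-0.47, 0.0, 0.0], "twist": 0.89, "hand": 1} 
--
{"translation": [-0.47, 0.05, 0.0], "twist": 0.89, "hand": 1} 
{"translation": [-0.41, -0.18, 0.0], "twist": 0.89, "hand": 1} 
{"translation": [-0.42, -0.15, 0.0], "twist": 0.89, "hand": 1} 
{"translation": [-0.43, -0.11, 0.0], "twist": 0.89, "hand": 1} 
{"translation": [-0.44, -0.07, 0.0], "twist": 0.89, "hand": 1} 
{"translation": [-0.44, -0.03, 0.0], "twist": 0.89, "hand": 1} 
{"translation": [-0.45, 0.01, 0.0], "twist": 0.89, "hand": 1} 
{"translation": [-0.44, 0.05, 0.0], "twist": 0.89, "hand": 1} 
--
{"translation": [-0.44, 0.09, 0.0], "twist": 0.89, "hand": 1} 
{"translation": [-0.43, 0.13, 0.0], "twist": 0.89, "hand": 1} 
{"translation": [-0.41, 0.16, 0.0], "twist": 0.89, "hand": 1} 
{"translation": [-0.4, 0.2, 0.0], "twist": 0.89, "hand": 1}
```

Call:
{"op": "apply_moves", "data": {
  "targets": [
    {"translation": [-0.38,-0.27,0],"twist": 0.89,"hand": 1},
    {"translation": [-0.41,-0.24,0],"twist": 0.89,"hand": 1},
    {"translation": [-0.43,-0.2,0],"twist": 0.89,"hand": 1},
    {"translation": [-0.44,-0.16,0],"twist": 0.89,"hand": 1},
    {"translation": [-0.45,-0.12,0],"twist": 0.89,"hand": 1},
    {"translation": [-0.46,-0.08,0],"twist": 0.89,"hand": 1},
    {"translation": [-0.47,-0.04,0],"twist": 0.89,"hand": 1},
    {"translation": [-0.47,0,0],"twist": 0.89,"hand": 1}
  ]
}}

```text
time: 2.05
tool_pos: [0.4217, 0.2858, 0.2536]
tool_rot: [0.0, 0.498, 0.867, 0.0]
contact_force: [1.0, 0.6, -0.6]
gripper_width: 1.002
grasp_force: 0.0
```

Call:
{"op": "apply_moves", "data": {
  "targets": [
    {"translation": [-0.47,0.05,0],"twist": 0.89,"hand": 1},
    {"translation": [-0.41,-0.18,0],"twist": 0.89,"hand": 1},
    {"translation": [-0.42,-0.15,0],"twist": 0.89,"hand": 1},
    {"translation": [-0.43,-0.11,0],"twist": 0.89,"hand": 1},
    {"translation": [-0.44,-0.07,0],"twist": 0.89,"hand": 1},
    {"translation": [-0.44,-0.03,0],"twist": 0.89,"hand": 1},
    {"translation": [-0.45,0.01,0],"twist": 0.89,"hand": 1},
    {"translation": [-0.44,0.05,0],"twist": 0.89,"hand": 1}
  ]
}}

```text
time: 2.85
tool_pos: [0.4548, -0.064, 0.2537]
tool_rot: [0.0, 0.769, 0.639, 0.0]
contact_force: [-0.5, 0.8, 0.1]
gripper_width: 0.997
grasp_force: 0.0
```

Call:
{"op": "apply_moves", "data": {
  "targets": [
    {"translation": [-0.44,0.09,0],"twist": 0.89,"hand": 1},
    {"translation": [-0.43,0.13,0],"twist": 0.89,"hand": 1},
    {"translation": [-0.41,0.16,0],"twist": 0.89,"hand": 1},
    {"translation": [-0.4,0.2,0],"twist": 0.89,"hand": 1},
    {"translation": [0,0,0],"twist": 0,"hand": 1},
    {"translation": [0,0,0],"twist": 0,"hand": 1}
  ]
}}

```text
time: 3.45
tool_pos: [0.4583, -0.2414, 0.2532]
tool_rot: [-0.0, 0.869, 0.494, 0.0]
contact_force: [-0.5, 0.1, 0.6]
gripper_width: 1.001
grasp_force: 0.0
```

Run:
```python
from h import *
k=get_calibration("wrist"); im=grab_frame("wrist"); cv2.imwrite("pics/w1.png",im[:,:,::-1])
print(np.round(k["pose"],3).tolist())
for d in regions_of("wrist","bottle_mid")[:3]:
    m=big(d["pixels"]); r=cv2.minAreaRect(np.argwhere(m)[:,::-1].astype(np.float32)); b=cv2.boxPoints(r)
    print(round(d["score"],2),np.round(r[0]),np.round(b).tolist(),np.round(back("wrist",b,0.05,k),3).tolist(),im[m].mean(0).round())
go(None)
```

```text
[[0.859, 0.494, 0.132, 0.492], [-0.511, 0.831, 0.22, -0.185], [-0.001, -0.257, 0.966, 0.373], [0.0, 0.0, 0.0, 1.0]]
0.76 [165. 357.] [[121.0, 297.0], [196.0, 289.0], [208.0, 417.0], [134.0, 425.0]] [[0.281, -0.22, 0.05], [0.338, -0.246, 0.05], [0.276, -0.355, 0.05], [0.213, -0.326, 0.05]] [77. 20. 20.]
0.61 [318. 222.] [[285.0, 148.0], [350.0, 148.0], [350.0, 295.0], [285.0, 295.0]] [[0.463, -0.186, 0.05], [0.506, -0.212, 0.05], [0.446, -0.317, 0.05], [0.4, -0.289, 0.05]] [150. 145. 138.]
tcp [ 0.4585 -0.2399  0.2532] yawy -0.535 x [0.51 0.86] F [-0.2 -0.3 -0.3] w 0.999 g 0.0 t 3.55 j6 -0.09
```

View pics/w1.png

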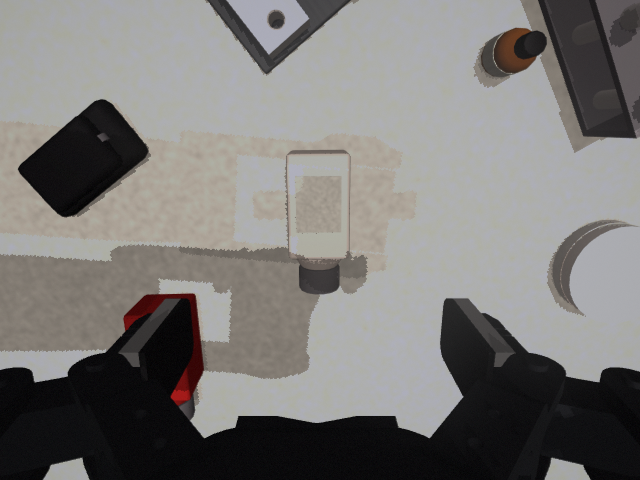

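The wrist view shows the white bottle aligned with the tool x axis: body rows 152–258, cap down to (320,292). The red one lies to the left at (165,350), clear of the grasp. I'll grip the cap, then tip the bottle up about its base edge.

Call:
{"op": "apply_moves", "data": {
  "targets": [
    {"translation": [-0.3,0,0.3],"twist": 0,"hand": 1},
    {"translation": [-0.3,0.01,0.4],"twist": 0,"hand": 1},
    {"translation": [0,0,0.5],"twist": 0,"hand": 1},
    {"translation": [0,0,0.5],"twist": 0,"hand": 1},
    {"translation": [0,0,0.5],"twist": 0,"hand": 1},
    {"translation": [0,0,0],"twist": 0,"hand": 1}
  ]
}}

```text
time: 4.15
tool_pos: [0.424, -0.2869, 0.0256]
tool_rot: [-0.008, 0.869, 0.496, -0.002]
contact_force: [-0.3, 0.6, -1.4]
gripper_width: 1.001
grasp_force: 0.0
```

Run:
```python
from h import *
go([0.429,-0.292,0.032],-0.534)
k=get_calibration("wrist"); im=grab_frame("wrist"); cv2.imwrite("pics/w2.png",im[:,:,::-1])
```

```text
tcp [ 0.424  -0.2869  0.0256] yawy -0.534 x [0.509 0.861] F [-0.3  0.6 -1.4] w 1.001 g 0.0 t 4.15 j6 -0.21
shift [-0.018  0.068 -0.065]
twist 0.0
```

View pics/w2.png

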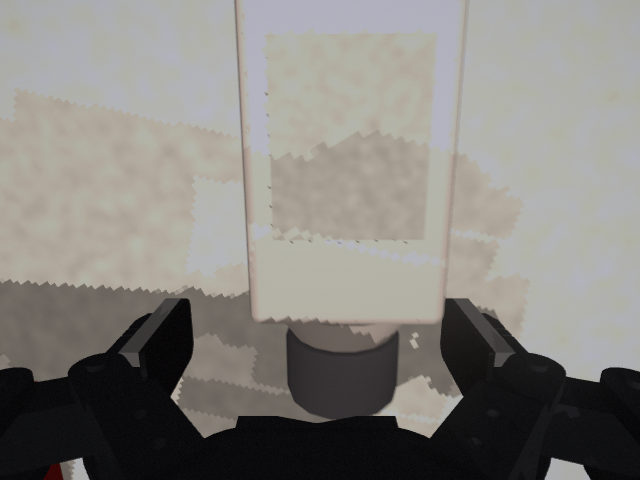

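The cap spans cols 287–398, with its centre near (342,385). The finger midline is at col 317, so I need to shift towards +y tool.

Run:
```python
from h import *
s=state();m=rot(s).as_matrix()
k=get_calibration("wrist")
print(proj("wrist",s["tool_pos"]+m[:,2]*.003,k), proj("wrist",s["tool_pos"]+m[:,2]*.02,k))
for uv,z in [((342,352),.043),((342,418),.043),((287,375),.025),((398,375),.025),((250,320),.05),((447,322),.05)]:
    p=back("wrist",[uv],z,k)[0]; print(uv,np.round(m.T@(p-s["tool_pos"]),4))
```

```text
[[315.21458196 334.60974848]] [[315.3714198  312.10431653]]
(342, 352) [ 0.0031  0.0078 -0.0131]
(342, 418) [-0.0191  0.0081 -0.0132]
(287, 375) [-0.0163 -0.0097  0.005 ]
(398, 375) [-0.0161  0.0283  0.0046]
(250, 320) [ 0.0165 -0.0171 -0.0199]
(447, 322) [ 0.0162  0.0348 -0.0203]
```

Call:
{"op": "apply_moves", "data": {
  "targets": [
    {"translation": [-0.08,0.085,-0.04],"twist": 0,"hand": 1},
    {"translation": [0,0,0],"twist": 0,"hand": 1},
    {"translation": [0,0,0],"twist": 0,"hand": 0},
    {"translation": [0,0,0],"twist": 0,"hand": 0},
    {"translation": [0,0,0],"twist": 0,"hand": 0},
    {"translation": [0,0,0],"twist": 0,"hand": 0},
    {"translation": [0,0,0],"twist": 0,"hand": 0}
  ]
}}

```text
time: 4.9
tool_pos: [0.432, -0.3042, 0.038]
tool_rot: [0.0, 0.869, 0.495, -0.0]
contact_force: [-1.6, 0.4, 5.8]
gripper_width: 0.398
grasp_force: 58.5
```

Run:
```python
from h import *
go(None)
def pt(f): return np.array([-(109*np.cos(f)-25*np.sin(f)),109*np.sin(f)+25*np.cos(f)])
f=np.radians(np.linspace(0,88,17)); q=np.array([pt(a) for a in f])
print(np.round(np.diff(q,axis=0)/100,3).tolist())
```

```text
tcp [ 0.432  -0.3042  0.038 ] yawy -0.536 x [0.511 0.86 ] F [-1.6  0.4  5.8] w 0.398 g 58.5 t 4.9 j6 -0.22
[[0.029, 0.103], [0.039, 0.1], [0.048, 0.096], [0.057, 0.091], [0.066, 0.085], [0.073, 0.078], [0.081, 0.071], [0.087, 0.063], [0.093, 0.054], [0.097, 0.045], [0.101, 0.036], [0.104, 0.026], [0.106, 0.016], [0.107, 0.005], [0.107, -0.005], [0.106, -0.015]]
```

Call:
{"op": "apply_moves", "data": {
  "targets": [
    {"translation": [0.03,0,-0.1],"twist": 0,"hand": 0},
    {"translation": [0.04,0,-0.1],"twist": 0,"hand": 0},
    {"translation": [0.05,0,-0.095],"twist": 0,"hand": 0},
    {"translation": [0.055,0,-0.09],"twist": 0,"hand": 0},
    {"translation": [0.065,0,-0.085],"twist": 0,"hand": 0},
    {"translation": [0.075,0,-0.08],"twist": 0,"hand": 0}
  ]
}}

```text
time: 5.5
tool_pos: [0.4484, -0.2764, 0.0932]
tool_rot: [0.0, 0.869, 0.495, 0.0]
contact_force: [-0.4, 0.2, -0.6]
gripper_width: 0.402
grasp_force: 59.2
```

Run:
```python
from h import *
go(None)
im=grab_frame("scene"); cv2.imwrite("pics/s2.png",cv2.resize(im[150:400,80:400],None,fx=2,fy=2)[:,:,::-1])
```

```text
tcp [ 0.4484 -0.2764  0.0932] yawy -0.536 x [0.511 0.86 ] F [-0.4  0.2 -0.6] w 0.402 g 59.2 t 5.5 j6 -0.16
```

View pics/s2.png

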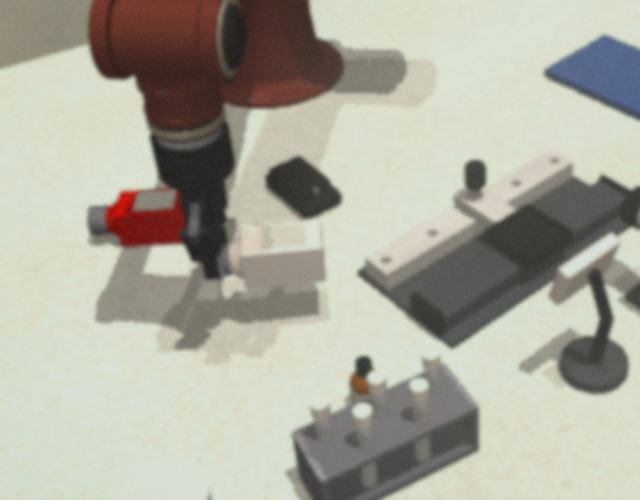

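The bottle is held rigidly and level (base end at crop (322,255)). I'll ease the grip gradually so that it swings down about the cap.

Call:
{"op": "apply_moves", "data": {
  "targets": [
    {"translation": [0,0,0],"twist": 0,"hand": 0.3},
    {"translation": [0,0,0],"twist": 0,"hand": 0.3}
  ]
}}

```text
time: 5.75
tool_pos: [0.4478, -0.2767, 0.092]
tool_rot: [-0.0, 0.869, 0.495, -0.0]
contact_force: [0.7, 0.1, -1.3]
gripper_width: 0.396
grasp_force: 59.0
```

Call:
{"op": "apply_moves", "data": {
  "targets": [
    {"translation": [0,0,0],"twist": 0,"hand": 0.35},
    {"translation": [0,0,0],"twist": 0,"hand": 0.35}
  ]
}}

```text
time: 5.95
tool_pos: [0.4476, -0.2769, 0.0917]
tool_rot: [-0.0, 0.869, 0.494, -0.0]
contact_force: [-0.4, -1.1, -1.3]
gripper_width: 0.405
grasp_force: 59.0
```

Call:
{"op": "apply_moves", "data": {
  "targets": [
    {"translation": [0,0,0],"twist": 0,"hand": 0.37},
    {"translation": [0,0,0],"twist": 0,"hand": 0.37}
  ]
}}

```text
time: 6.15
tool_pos: [0.4479, -0.277, 0.0921]
tool_rot: [-0.0, 0.869, 0.495, -0.0]
contact_force: [0.1, 0.6, -0.7]
gripper_width: 0.397
grasp_force: 59.0
```

Call:
{"op": "apply_moves", "data": {
  "targets": [
    {"translation": [0,0,0],"twist": 0,"hand": 0.38},
    {"translation": [0,0,0],"twist": 0,"hand": 0.38}
  ]
}}

```text
time: 6.35
tool_pos: [0.448, -0.277, 0.0923]
tool_rot: [-0.0, 0.869, 0.495, -0.0]
contact_force: [-0.4, -0.2, -1.4]
gripper_width: 0.4
grasp_force: 59.0
```

Call:
{"op": "apply_moves", "data": {
  "targets": [
    {"translation": [0,0,0],"twist": 0,"hand": 0.39},
    {"translation": [0,0,0],"twist": 0,"hand": 0.39}
  ]
}}

```text
time: 6.55
tool_pos: [0.448, -0.277, 0.0924]
tool_rot: [0.0, 0.869, 0.495, -0.0]
contact_force: [0.5, 0.2, -1.8]
gripper_width: 0.402
grasp_force: 59.0
```

Call:
{"op": "apply_moves", "data": {
  "targets": [
    {"translation": [0,0,0],"twist": 0,"hand": 0.395},
    {"translation": [0,0,0],"twist": 0,"hand": 0.395}
  ]
}}

```text
time: 6.75
tool_pos: [0.448, -0.2769, 0.0923]
tool_rot: [0.0, 0.869, 0.495, -0.0]
contact_force: [0.5, 0.9, -1.1]
gripper_width: 0.404
grasp_force: 59.0
```

Call:
{"op": "apply_moves", "data": {
  "targets": [
    {"translation": [0,0,0],"twist": 0,"hand": 0.399},
    {"translation": [0,0,0],"twist": 0,"hand": 0.399}
  ]
}}

```text
time: 6.95
tool_pos: [0.448, -0.277, 0.0923]
tool_rot: [0.0, 0.869, 0.495, -0.0]
contact_force: [-0.3, -0.3, -0.3]
gripper_width: 0.401
grasp_force: 54.4
```

Force now drops with opening; continuing in fine steps.

Call:
{"op": "apply_moves", "data": {
  "targets": [
    {"translation": [0,0,0],"twist": 0,"hand": 0.401},
    {"translation": [0,0,0],"twist": 0,"hand": 0.401}
  ]
}}

```text
time: 7.15
tool_pos: [0.448, -0.2769, 0.0923]
tool_rot: [-0.0, 0.869, 0.495, -0.0]
contact_force: [-0.7, 0.0, -1.1]
gripper_width: 0.402
grasp_force: 50.2
```

Call:
{"op": "apply_moves", "data": {
  "targets": [
    {"translation": [0,0,0],"twist": 0,"hand": 0.403},
    {"translation": [0,0,0],"twist": 0,"hand": 0.403}
  ]
}}

```text
time: 7.35
tool_pos: [0.448, -0.2769, 0.0923]
tool_rot: [0.0, 0.869, 0.495, -0.0]
contact_force: [0.0, -0.5, -1.7]
gripper_width: 0.404
grasp_force: 46.2
```

Call:
{"op": "apply_moves", "data": {
  "targets": [
    {"translation": [0,0,0],"twist": 0,"hand": 0.41},
    {"translation": [0,0,0],"twist": 0,"hand": 0.414},
    {"translation": [0,0,0],"twist": 0,"hand": 0.416},
    {"translation": [0,0,0],"twist": 0,"hand": 0.418},
    {"translation": [0,0,0],"twist": 0,"hand": 0.418}
  ]
}}

```text
time: 7.85
tool_pos: [0.4481, -0.277, 0.0925]
tool_rot: [0.0, 0.869, 0.495, 0.0]
contact_force: [0.3, -0.3, 0.0]
gripper_width: 0.419
grasp_force: 4.8
```

```bash
cat >> h.py <<'E'
def tilt():
    """regions of bottle in scene: white mask main axis in picture"""
    im=grab_frame("scene")
    for d in regions_of("scene","bottle_mid")[:2]:
        m=big(d["pixels"]); r=cv2.minAreaRect(np.argwhere(m)[:,::-1].astype(np.float32)); print(round(d["score"],2),np.round(r[0]),np.round(r[1]),round(r[2]),im[m].mean(0).round(),"rows",np.where(m.any(1))[0][[0,-1]],"cols",np.where(m.any(0))[0][[0,-1]])
    return im
E
python3 -c "
from h import *
go(None);print(np.round(state()['ft_torque'],3));tilt()"
```

```text
tcp [ 0.4481 -0.277   0.0925] yawy -0.536 x [0.511 0.86 ] F [ 0.3 -0.3  0. ] w 0.419 g 4.8 t 7.85 j6 -0.16
[-0.01   0.067  0.004]
0.89 [213. 289.] [56. 33.] 18 [173. 166. 151.] rows [270 311] cols [189 240]
0.76 [147. 259.] [29. 49.] 84 [128.  60.  54.] rows [243 273] cols [123 172]
```

```bash
cat >> h.py <<'E'
def model(s,phi,L=.109,off=0.0):
    m=rot(s).as_matrix(); G=s["tool_pos"]+m[:,2]*(.003+off); hx=m[:,0]; hx=hx/np.linalg.norm(hx); z=np.array([0,0,1.])
    a=hx*np.cos(phi)-z*np.sin(phi)       # grip -> base direction
    n=hx*np.sin(phi)+z*np.cos(phi); y=np.cross(z,hx)
    return np.array([G+a*t+n*i*.025+y*j*.025 for t in (L-.086,L) for i in (-1,1) for j in (-1,1)])
def phis(off=0.0):
    s=state();k=get_calibration("scene")
    for f in range(0,100,10):
        p=model(s,np.radians(f),off=off);q=proj("scene",p,k); print(f,"cols",q[:,0].min().round(),q[:,0].max().round(),"rows",q[:,1].min().round(),q[:,1].max().round(),"zmin",p[:,2].min().round(3))
E
python3 -c "
from h import *
phis(.006);tilt()"
```

```text
0 cols 196.0 241.0 rows 259.0 294.0 zmin 0.059
10 cols 197.0 241.0 rows 262.0 298.0 zmin 0.04
20 cols 195.0 241.0 rows 264.0 304.0 zmin 0.023
30 cols 192.0 240.0 rows 266.0 310.0 zmin 0.007
40 cols 189.0 238.0 rows 268.0 314.0 zmin -0.006
50 cols 187.0 234.0 rows 270.0 318.0 zmin -0.016
60 cols 184.0 229.0 rows 272.0 321.0 zmin -0.023
70 cols 181.0 223.0 rows 274.0 323.0 zmin -0.027
80 cols 178.0 215.0 rows 276.0 323.0 zmin -0.028
90 cols 176.0 208.0 rows 278.0 323.0 zmin -0.025
0.76 [147. 259.] [28. 48.] 86 [128.  58.  52.] rows [244 273] cols [123 171]
0.73 [214. 289.] [53. 32.] 18 [174. 167. 152.] rows [271 310] cols [190 239]
```

The tilt is about 32° with the base edge on the bench. I'll lift gently with the light grip.

Call:
{"op": "apply_moves", "data": {
  "targets": [
    {"translation": [0.02,0,-0.06],"twist": 0,"hand": 0.418},
    {"translation": [0.02,0,-0.06],"twist": 0,"hand": 0.418},
    {"translation": [0.02,0,-0.06],"twist": 0,"hand": 0.418},
    {"translation": [0.02,0,-0.06],"twist": 0,"hand": 0.418},
    {"translation": [0,0,-0.06],"twist": 0,"hand": 0.418},
    {"translation": [0,0,-0.06],"twist": 0,"hand": 0.418},
    {"translation": [0,0,0],"twist": 0,"hand": 0.418},
    {"translation": [0,0,0],"twist": 0,"hand": 0.418}
  ]
}}

```text
time: 8.85
tool_pos: [0.4529, -0.2708, 0.1299]
tool_rot: [0.001, 0.869, 0.495, 0.0]
contact_force: [-1.4, -0.1, 6.0]
gripper_width: 0.417
grasp_force: 4.1
```

```bash
python3 -c "
from h import *
go(None);phis(.006);tilt()"
```

```text
tcp [ 0.4529 -0.2708  0.1299] yawy -0.536 x [0.511 0.86 ] F [-1.4 -0.1  6. ] w 0.417 g 4.1 t 8.85 j6 -0.14
0 cols 197.0 243.0 rows 245.0 281.0 zmin 0.096
10 cols 198.0 243.0 rows 249.0 285.0 zmin 0.077
20 cols 196.0 243.0 rows 250.0 292.0 zmin 0.06
30 cols 193.0 242.0 rows 252.0 297.0 zmin 0.045
40 cols 190.0 240.0 rows 254.0 302.0 zmin 0.032
50 cols 188.0 236.0 rows 257.0 306.0 zmin 0.021
60 cols 185.0 230.0 rows 259.0 309.0 zmin 0.014
70 cols 182.0 224.0 rows 261.0 311.0 zmin 0.01
80 cols 179.0 217.0 rows 263.0 311.0 zmin 0.009
90 cols 177.0 209.0 rows 265.0 311.0 zmin 0.012
0.81 [199. 288.] [51. 30.] 61 [152. 144. 131.] rows [262 312] cols [183 219]
0.6 [149. 259.] [28. 52.] 86 [130.  59.  53.] rows [244 273] cols [123 176]
```

Call:
{"op": "apply_moves", "data": {
  "targets": [
    {"translation": [0.03,0,-0.05],"twist": 0,"hand": 0.418},
    {"translation": [0.03,0,-0.05],"twist": 0,"hand": 0.418},
    {"translation": [0,0,0],"twist": 0,"hand": 0.418},
    {"translation": [0,0,0],"twist": 0,"hand": 0.418},
    {"translation": [0,0,0],"twist": 0,"hand": 0.418}
  ]
}}

```text
time: 9.45
tool_pos: [0.4549, -0.2647, 0.1378]
tool_rot: [-0.0, 0.869, 0.495, -0.0]
contact_force: [-0.2, 0.4, -1.9]
gripper_width: 0.418
grasp_force: 3.6
```

```bash
python3 -c "
from h import *
go(None);phis(.006);im=tilt(); cv2.imwrite('pics/s3.png',cv2.resize(im[190:340,120:300],None,fx=3,fy=3)[:,:,::-1])"
```

```text
tcp [ 0.4549 -0.2647  0.1378] yawy -0.536 x [0.511 0.86 ] F [-0.2  0.4 -1.9] w 0.418 g 3.6 t 9.45 j6 -0.13
0 cols 199.0 246.0 rows 241.0 277.0 zmin 0.104
10 cols 201.0 246.0 rows 245.0 282.0 zmin 0.085
20 cols 198.0 246.0 rows 247.0 288.0 zmin 0.068
30 cols 196.0 245.0 rows 249.0 294.0 zmin 0.053
40 cols 193.0 242.0 rows 251.0 299.0 zmin 0.04
50 cols 190.0 238.0 rows 253.0 303.0 zmin 0.029
60 cols 187.0 233.0 rows 255.0 306.0 zmin 0.022
70 cols 184.0 227.0 rows 257.0 307.0 zmin 0.018
80 cols 182.0 219.0 rows 259.0 308.0 zmin 0.017
90 cols 179.0 211.0 rows 261.0 308.0 zmin 0.02
0.97 [199. 284.] [54. 29.] 69 [147. 139. 127.] rows [257 310] cols [183 217]
0.97 [150. 259.] [28. 54.] 86 [130.  58.  52.] rows [244 273] cols [123 177]
```

View pics/s3.png

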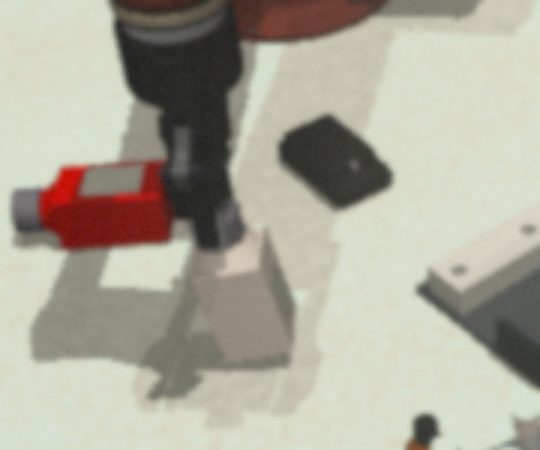

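The bottle hangs about 80° upright just above the bench (base at crop (245,360)). I'll lower it so that the base squares up on the bench, release, and regrip firmly.

Call:
{"op": "apply_moves", "data": {
  "targets": [
    {"translation": [0.02,0,0.06],"twist": 0,"hand": 0.418},
    {"translation": [0.02,0,0.06],"twist": 0,"hand": 0.418},
    {"translation": [0.02,0,0.04],"twist": 0,"hand": 0.418},
    {"translation": [0.02,0,0.02],"twist": 0,"hand": 0.418},
    {"translation": [0,0,0],"twist": 0,"hand": 0.418}
  ]
}}

```text
time: 10.05
tool_pos: [0.4601, -0.258, 0.1213]
tool_rot: [0.001, 0.869, 0.495, 0.001]
contact_force: [-0.2, 1.4, 5.3]
gripper_width: 0.418
grasp_force: 5.8
```

```bash
python3 -c "
from h import *
go(None);phis(.006);im=tilt()"
```

```text
tcp [ 0.4601 -0.258   0.1213] yawy -0.536 x [0.51 0.86] F [-0.2  1.4  5.3] w 0.418 g 5.8 t 10.05 j6 -0.12
0 cols 205.0 250.0 rows 248.0 283.0 zmin 0.087
10 cols 206.0 250.0 rows 251.0 288.0 zmin 0.069
20 cols 204.0 251.0 rows 253.0 294.0 zmin 0.052
30 cols 201.0 249.0 rows 255.0 300.0 zmin 0.036
40 cols 198.0 247.0 rows 257.0 304.0 zmin 0.023
50 cols 195.0 243.0 rows 259.0 308.0 zmin 0.013
60 cols 192.0 237.0 rows 261.0 311.0 zmin 0.005
70 cols 190.0 231.0 rows 264.0 313.0 zmin 0.001
80 cols 187.0 224.0 rows 265.0 314.0 zmin 0.001
90 cols 184.0 216.0 rows 267.0 313.0 zmin 0.003
0.95 [203. 287.] [54. 29.] 72 [145. 137. 125.] rows [260 313] cols [188 220]
0.94 [150. 258.] [29. 55.] 90 [131.  59.  53.] rows [244 273] cols [123 178]
```

Call:
{"op": "apply_moves", "data": {
  "targets": [
    {"translation": [0,0,0],"twist": 0,"hand": 0.43},
    {"translation": [0,0,0],"twist": 0,"hand": 0.45},
    {"translation": [0,0,0],"twist": 0,"hand": 0.5},
    {"translation": [0,0,0],"twist": 0,"hand": 0.5},
    {"translation": [0,0,0],"twist": 0,"hand": 0.5}
  ]
}}

```text
time: 10.65
tool_pos: [0.4591, -0.258, 0.1201]
tool_rot: [-0.0, 0.869, 0.495, -0.0]
contact_force: [0.1, 0.7, -0.5]
gripper_width: 0.501
grasp_force: 0.0
```

```bash
python3 -c "
from h import *
go(None);phis(.006);im=tilt()
k=get_calibration('wrist'); im=grab_frame('wrist'); cv2.imwrite('pics/w3.png',im[:,:,::-1])
"
```

```text
tcp [ 0.4591 -0.258   0.1201] yawy -0.536 x [0.511 0.86 ] F [ 0.1  0.7 -0.5] w 0.501 g 0.0 t 10.65 j6 -0.12
0 cols 205.0 250.0 rows 248.0 284.0 zmin 0.086
10 cols 206.0 250.0 rows 252.0 288.0 zmin 0.068
20 cols 203.0 250.0 rows 253.0 294.0 zmin 0.05
30 cols 201.0 249.0 rows 255.0 300.0 zmin 0.035
40 cols 198.0 247.0 rows 257.0 305.0 zmin 0.022
50 cols 195.0 243.0 rows 260.0 308.0 zmin 0.012
60 cols 192.0 237.0 rows 262.0 311.0 zmin 0.004
70 cols 189.0 231.0 rows 264.0 313.0 zmin 0.0
80 cols 187.0 224.0 rows 266.0 314.0 zmin -0.001
90 cols 184.0 216.0 rows 267.0 314.0 zmin 0.002
0.95 [150. 259.] [28. 54.] 87 [130.  58.  52.] rows [244 273] cols [123 177]
0.63 [205. 286.] [54. 28.] 82 [143. 136. 125.] rows [260 313] cols [191 220]
```

View pics/w3.png

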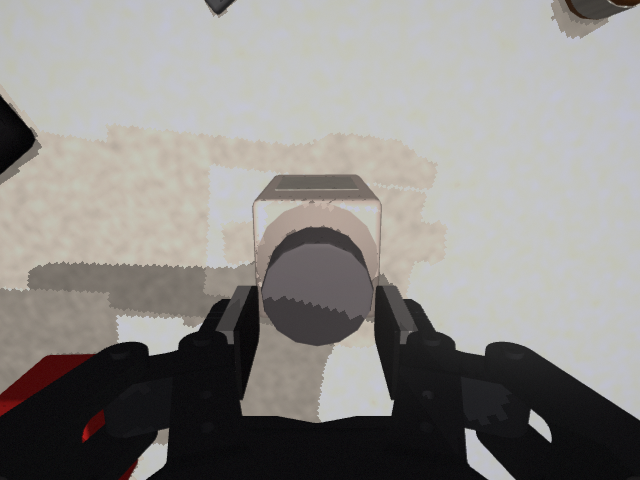

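The bottle stands upright, square with the tool, with its cap top centred at (318,288). I'll work out the body grip and measure the tray, knob and lens from the top and scene views.

Run:
```python
from h import *
s=state();m=rot(s).as_matrix();k=get_calibration("wrist")
for uv,z in [((318,288),.12),((253,200),.086),((381,200),.086)]: 
    p=back("wrist",[uv],z,k)[0]; print(np.round(p,4),np.round(m.T@(p-s["tool_pos"]),4))
```

```text
[ 0.4689 -0.2435  0.12  ] [0.0174 0.0009 0.0003]
[ 0.459  -0.2124  0.086 ] [ 0.0391 -0.0235  0.0343]
[ 0.5004 -0.2369  0.086 ] [0.0392 0.0246 0.0343]
```

Call:
{"op": "apply_moves", "data": {
  "targets": [
    {"translation": [0,0,-0.1],"twist": 0,"hand": 1},
    {"translation": [0.155,0.01,0],"twist": 0,"hand": 1},
    {"translation": [0,0,0],"twist": 0,"hand": 1},
    {"translation": [0,0,0.26],"twist": 0,"hand": 1},
    {"translation": [0,0,0.26],"twist": 0,"hand": 1},
    {"translation": [0,0,0],"twist": 0,"hand": 1},
    {"translation": [0,0,0],"twist": 0,"hand": 0},
    {"translation": [0,0,0],"twist": 0,"hand": 0}
  ]
}}

```text
time: 11.6
tool_pos: [0.469, -0.2457, 0.0799]
tool_rot: [0.001, 0.869, 0.495, 0.001]
contact_force: [0.2, 0.1, 0.9]
gripper_width: 0.687
grasp_force: 0.0
```

Call:
{"op": "apply_moves", "data": {
  "targets": [
    {"translation": [0,0,0],"twist": 0,"hand": 0},
    {"translation": [0,0,0],"twist": 0,"hand": 0},
    {"translation": [0,0,0],"twist": 0,"hand": 0}
  ]
}}

```text
time: 11.9
tool_pos: [0.4691, -0.2459, 0.0804]
tool_rot: [0.001, 0.869, 0.495, 0.001]
contact_force: [-2.0, 1.0, 5.5]
gripper_width: 0.575
grasp_force: 62.9
```

Run:
```python
from h import *
go(None)
for c in ["top","scene"]:
    k=get_calibration(c);im=grab_frame(c);cv2.imwrite(f"pics/{c}5.png",im[:,:,::-1])
    for q in ["tray","knob","view_point"]:
        for d in recognise(c,q)[:2]: print(c,q,np.round(d["point"],3),round(d["score"],2))
# dark holes/edges in top crop: rail outline
k=get_calibration("top");im=cv2.cvtColor(grab_frame("top"),cv2.COLOR_RGB2GRAY)
t=im[200:280,255:405]; cv2.imwrite("pics/rail.png",cv2.resize(t,None,fx=5,fy=5,interpolation=cv2.INTER_CUBIC))
```

```text
tcp [ 0.4691 -0.2459  0.0804] yawy -0.536 x [0.511 0.86 ] F [-2.   1.   5.5] w 0.575 g 62.9 t 11.9 j6 -0.09
top tray [0.558 0.039 0.044] 0.96
top knob [0.485 0.036 0.093] 0.43
top view_point [0.717 0.135 0.126] 0.89
scene tray [0.556 0.036 0.045] 0.72
scene tray [ 0.483 -0.248  0.046] 0.5
scene knob [0.489 0.034 0.084] 0.67
scene view_point [0.738 0.12  0.104] 0.75
```

View pics/rail.png

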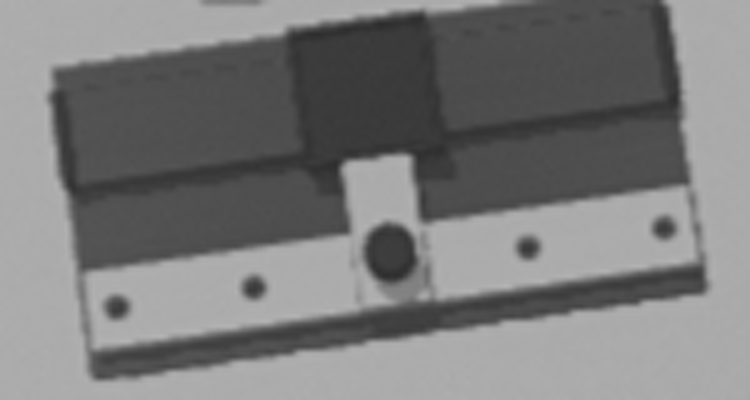

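In the rail crop, the tray corners are (288,30), (425,12), (440,150), (303,165). The knob top is at (390,252), and the holes are at (116,307), (253,287), (527,247) and (664,227). I'll convert these to positions.

Run:
```python
from h import *
k=get_calibration("top")
f=lambda l: (np.array(l)+.5)/5-.5+[255,200]
C=back("top",f([(288,30),(425,12),(440,150),(303,165)]),.05,k); print(C.round(4)); print("tray",C.mean(0).round(4), [np.linalg.norm(C[i]-C[i-1]).round(4) for i in range(4)])
H=back("top",f([(116,307),(253,287),(527,247),(664,227)]),.04,k); print("holes",H.round(4).tolist(),np.linalg.norm(np.diff(H,axis=0),axis=1))
d=H[0]-H[3]; a=np.arctan2(d[1],d[0]); print("rail ang",a)
K=back("top",f([(390,252)]),.095,k)[0]; print("knob",K.round(4))
x=np.array([np.sin(a),-np.cos(a),0]);print("x",x, "tray from knob",(K+.09*x).round(4), "tray from holes",(H.mean(0)+.09*x).round(4))
```

```text
[[0.6036 0.0835 0.05  ]
 [0.6126 0.014  0.05  ]
 [0.5413 0.0069 0.05  ]
 [0.534  0.0758 0.05  ]]
tray [0.5729 0.045  0.05  ] [np.float64(0.0701), np.float64(0.07), np.float64(0.0717), np.float64(0.0693)]
holes [[0.4638, 0.1698, 0.04], [0.4736, 0.1011, 0.04], [0.4933, -0.0367, 0.04], [0.5032, -0.1058, 0.04]] [0.06940836 0.13921211 0.06980449]
rail ang 1.7126833995916697
knob [0.4825 0.0318 0.095 ]
x [0.98995091 0.14141147 0.        ] tray from knob [0.5716 0.0445 0.095 ] tray from holes [0.5726 0.0449 0.04  ]
```

```bash
python3 -c "
from h import *
plan([[.469,-.246,.24],[.572,.0447,.24]],-1.429,hand=0)"
```

```text
{"translation": [-0.0, 0.0, -0.4], "twist": 0.81, "hand": 0} 
{"translation": [-0.0, 0.0, -0.4], "twist": 0.81, "hand": 0} 
{"translation": [-0.0, 0.0, -0.4], "twist": 0.81, "hand": 0} 
{"translation": [-0.0, 0.0, -0.4], "twist": 0.81, "hand": 0} 
{"translation": [0.38, -0.22, -0.0], "twist": 0.81, "hand": 0} 
{"translation": [0.36, -0.25, -0.0], "twist": 0.81, "hand": 0} 
{"translation": [0.34, -0.28, -0.0], "twist": 0.81, "hand": 0} 
{"translation": [0.32, -0.3, -0.0], "twist": 0.81, "hand": 0} 
--
{"translation": [0.29, -0.33, -0.0], "twist": 0.81, "hand": 0} 
{"translation": [0.26, -0.35, -0.0], "twist": 0.81, "hand": 0} 
{"translation": [0.24, -0.37, -0.0], "twist": 0.81, "hand": 0}
```

Call:
{"op": "apply_moves", "data": {
  "targets": [
    {"translation": [0,0,-0.4],"twist": 0.81,"hand": 0},
    {"translation": [0,0,-0.4],"twist": 0.81,"hand": 0},
    {"translation": [0,0,-0.4],"twist": 0.81,"hand": 0},
    {"translation": [0,0,-0.4],"twist": 0.81,"hand": 0},
    {"translation": [0.38,-0.22,0],"twist": 0.81,"hand": 0},
    {"translation": [0.36,-0.25,0],"twist": 0.81,"hand": 0},
    {"translation": [0.34,-0.28,0],"twist": 0.81,"hand": 0},
    {"translation": [0.32,-0.3,0],"twist": 0.81,"hand": 0}
  ]
}}

```text
time: 13.15
tool_pos: [0.5265, -0.078, 0.2386]
tool_rot: [0.0, 0.982, 0.19, 0.0]
contact_force: [1.3, -0.1, -1.6]
gripper_width: 0.574
grasp_force: 62.9
```

Call:
{"op": "apply_moves", "data": {
  "targets": [
    {"translation": [0.29,-0.33,0],"twist": 0.81,"hand": 0},
    {"translation": [0.26,-0.35,0],"twist": 0.81,"hand": 0},
    {"translation": [0.24,-0.37,0],"twist": 0.81,"hand": 0},
    {"translation": [0,0,0],"twist": 0,"hand": 0},
    {"translation": [0,0,0],"twist": 0,"hand": 0},
    {"translation": [0,0,0],"twist": 0,"hand": 0}
  ]
}}

```text
time: 13.75
tool_pos: [0.5698, 0.044, 0.2381]
tool_rot: [0.0, 0.997, 0.072, -0.0]
contact_force: [0.2, 0.5, -1.2]
gripper_width: 0.577
grasp_force: 62.9
```

Run:
```python
from h import *
go([.572,.0447,.122],-1.429)
im=grab_frame("scene")
for d in regions_of("scene","bottle_mid")[:2]:
    m=big(d["pixels"]); print(im[m].mean(0).round(),"rows",np.where(m.any(1))[0][[0,-1]],"cols",np.where(m.any(0))[0][[0,-1]])
s=state();M=rot(s).as_matrix();G=s["tool_pos"]+M[:,2]*.003
B=np.array([G+M@[i,j,kk] for i in(-.025,.025) for j in (-.025,.025) for kk in (-.011,.075)]);q=proj("scene",B); print(q.min(0).round(),q.max(0).round())
cv2.imwrite('pics/s6.png',cv2.resize(im[100:350,220:500],None,fx=2.5,fy=2.4)[:,:,::-1])
```

```text
tcp [0.5698 0.044  0.2381] yawy -1.427 x [0.99  0.143] F [ 0.2  0.5 -1.2] w 0.577 g 62.9 t 13.75 j6 1.37
shift [ 0.023 -0.004  1.161]
twist 0.02
[148.  75.  67.] rows [244 274] cols [123 177]
[135. 130. 119.] rows [175 233] cols [327 359]
[327. 182.] [361. 234.]
```

View pics/s6.png

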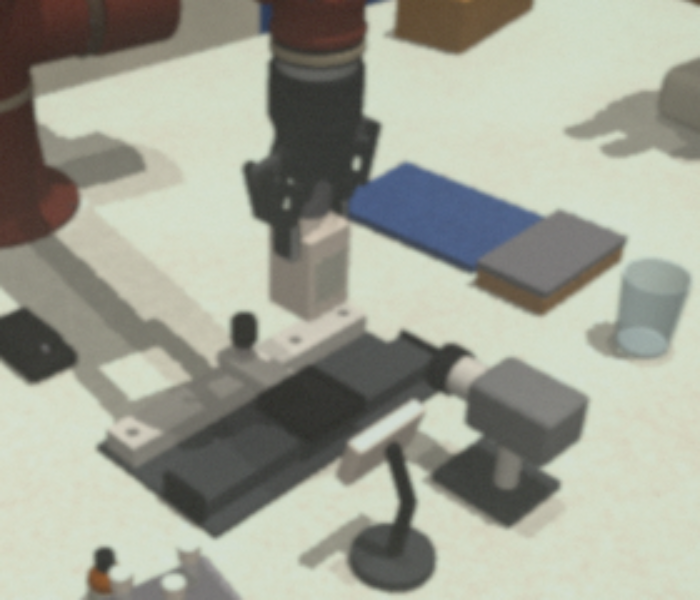

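The bottle hangs upright and square above the tray, and its mask columns match the model. The lens is on the +y side at (450,368) and the lamp head at (385,440). Lowering.

Call:
{"op": "apply_moves", "data": {
  "targets": [
    {"translation": [0.023,0,0.4],"twist": 0,"hand": 0},
    {"translation": [0,0,0.4],"twist": 0,"hand": 0},
    {"translation": [0,0,0.2],"twist": 0,"hand": 0},
    {"translation": [0,0,0.1],"twist": 0,"hand": 0},
    {"translation": [0,0,0.05],"twist": 0,"hand": 0},
    {"translation": [0,0,0],"twist": 0,"hand": 0},
    {"translation": [0,0,0],"twist": 0,"hand": 0}
  ]
}}

```text
time: 14.55
tool_pos: [0.5735, 0.0447, 0.1251]
tool_rot: [0.0, 0.997, 0.072, 0.001]
contact_force: [-0.3, 0.0, -0.4]
gripper_width: 0.577
grasp_force: 62.9
```

```bash
python3 -c "
from h import *
go([.572,.0447,.1224],-1.429)"
```

```text
tcp [0.5735 0.0447 0.1251] yawy -1.427 x [0.99  0.143] F [-0.3  0.  -0.4] w 0.577 g 62.9 t 14.55 j6 1.38
shift [-0.015 -0.003  0.027]
twist 0.02
```

Call:
{"op": "apply_moves", "data": {
  "targets": [
    {"translation": [-0.01,0,0.02],"twist": 0,"hand": 0},
    {"translation": [0,0,0],"twist": 0,"hand": 0},
    {"translation": [0,0,0],"twist": 0,"hand": 0},
    {"translation": [0,0,0],"twist": 0,"hand": 0.58},
    {"translation": [0,0,0],"twist": 0,"hand": 0.62},
    {"translation": [0,0,0],"twist": 0,"hand": 1},
    {"translation": [0,0,0],"twist": 0,"hand": 1},
    {"translation": [0,0,0],"twist": 0,"hand": 1}
  ]
}}

```text
time: 15.35
tool_pos: [0.5712, 0.0448, 0.1211]
tool_rot: [-0.0, 0.997, 0.072, -0.0]
contact_force: [-1.0, -0.5, -1.0]
gripper_width: 1.0
grasp_force: 0.0
```

Call:
{"op": "apply_moves", "data": {
  "targets": [
    {"translation": [0,0,0],"twist": 0,"hand": 1},
    {"translation": [0,0,0],"twist": 0,"hand": 1},
    {"translation": [0,0,-0.4],"twist": 0,"hand": 1},
    {"translation": [0,0,-0.4],"twist": 0,"hand": 1},
    {"translation": [0,0,-0.3],"twist": 0,"hand": 1},
    {"translation": [0,0,0],"twist": 0,"hand": 1},
    {"translation": [0,0,0],"twist": 0,"hand": 1}
  ]
}}

```text
time: 16.05
tool_pos: [0.5718, 0.0448, 0.2321]
tool_rot: [0.0, 0.997, 0.072, 0.001]
contact_force: [-1.0, 0.3, -1.1]
gripper_width: 0.999
grasp_force: 0.0
```

```bash
cat > chk.py <<'E'
from h import *
def chk(tr,yaw=-1.429):
    T=np.array([*tr,.042]); M=R.from_euler('z',yaw).as_matrix()
    for c in ["scene","top"]:
        im=grab_frame(c)
        for d in regions_of(c,"bottle_mid")[:2]:
            m=big(d["pixels"]); w=im[m].mean(0)
            if w[0]<1.5*w[1]: print(c,"bottle rows",np.where(m.any(1))[0][[0,-1]],"cols",np.where(m.any(0))[0][[0,-1]],"c",np.argwhere(m).mean(0).round(1))
        B=np.array([T+M@[i,j,k] for i in(-.025,.025) for j in(-.025,.025) for k in (0,.086)]+[T+M@[i,j,.12] for i in(-.018,.018) for j in(-.018,.018)])
        q=proj(c,B); print("model rows",q[:,1].min().round(),q[:,1].max().round(),"cols",q[:,0].min().round(),q[:,0].max().round())
        for n in ["knob","tray"]:
            for d in recognise(c,n)[:1]: print(c,n,np.round(d["point"],3),round(d["score"],2))
E
python3 - <<'E'
from chk import *
go([.4827,.032,.2],-1.429)
chk((.572,.0447))
E
```

```text
tcp [0.5718 0.0448 0.2321] yawy -1.427 x [0.99  0.143] F [-1.   0.3 -1.1] w 0.999 g 0.0 t 16.05 j6 1.38
shift [-0.9   -0.001  0.32 ]
twist 0.02
scene bottle rows [221 275] cols [328 358] c [248.9 342.9]
model rows 218.0 277.0 cols 328.0 360.0
scene knob [0.487 0.034 0.085] 0.47
scene tray [0.533 0.027 0.049] 0.92
top bottle rows [323 360] cols [441 493] c [341.6 466.4]
top bottle rows [205 217] cols [317 338] c [211.1 327.9]
model rows 199.0 229.0 cols 315.0 339.0
```

The bottle stands in the tray and matches the model. Next is the knob.

Call:
{"op": "apply_moves", "data": {
  "targets": [
    {"translation": [-0.45,0,0],"twist": 0,"hand": 1},
    {"translation": [-0.45,0,0],"twist": 0,"hand": 1},
    {"translation": [0,0,0.4],"twist": 0,"hand": 1},
    {"translation": [0,0,0.4],"twist": 0,"hand": 1},
    {"translation": [0,0,0.4],"twist": 0,"hand": 1},
    {"translation": [0,0,0.26],"twist": 0,"hand": 1},
    {"translation": [0,0,0],"twist": 0,"hand": 1},
    {"translation": [0,0,0],"twist": 0,"hand": 1}
  ]
}}

```text
time: 17.25
tool_pos: [0.4824, 0.0319, 0.0856]
tool_rot: [-0.0, 0.997, 0.072, -0.0]
contact_force: [-0.1, -0.4, 0.7]
gripper_width: 1.0
grasp_force: 0.0
```

Run:
```python
from chk import *
go([.4827,.032,.086],-1.429)
chk((.572,.0447))
```

```text
tcp [0.4824 0.0319 0.0856] yawy -1.427 x [0.99  0.143] F [-0.1 -0.4  0.7] w 1.0 g 0.0 t 17.25 j6 1.34
shift [ 0.003 -0.001 -0.004]
twist 0.02
scene bottle rows [220 275] cols [328 358] c [248.7 342.7]
model rows 218.0 277.0 cols 328.0 360.0
scene knob [0.742 0.121 0.106] 0.55
scene tray [0.533 0.026 0.049] 0.59
top bottle rows [322 361] cols [442 493] c [341.8 466.7]
top bottle rows [201 210] cols [316 337] c [205.8 327. ]
model rows 199.0 229.0 cols 315.0 339.0
```

Call:
{"op": "apply_moves", "data": {
  "targets": [
    {"translation": [0,0,0],"twist": 0,"hand": 0},
    {"translation": [0,0,0],"twist": 0,"hand": 0},
    {"translation": [0,0,0],"twist": 0,"hand": 0},
    {"translation": [0,0,0],"twist": 0,"hand": 0},
    {"translation": [0,0,0],"twist": 0,"hand": 0},
    {"translation": [0,0,0],"twist": 0,"hand": 0},
    {"translation": [0,0,0],"twist": 0,"hand": 0},
    {"translation": [0,0,0],"twist": 0,"hand": 0}
  ]
}}

```text
time: 18.45
tool_pos: [0.4823, 0.0322, 0.0856]
tool_rot: [-0.0, 0.997, 0.072, -0.0]
contact_force: [-2.2, 3.0, 4.0]
gripper_width: 0.279
grasp_force: 58.9
```

Call:
{"op": "apply_moves", "data": {
  "targets": [
    {"translation": [0,0,-0.06],"twist": 0,"hand": 0},
    {"translation": [0,0,-0.06],"twist": 0,"hand": 0},
    {"translation": [0,0,-0.055],"twist": 0,"hand": 0},
    {"translation": [0,0,0],"twist": 0,"hand": 0},
    {"translation": [0,0,0],"twist": 0,"hand": 0}
  ]
}}

```text
time: 18.95
tool_pos: [0.4822, 0.0317, 0.1027]
tool_rot: [0.0, 0.997, 0.072, 0.0]
contact_force: [0.9, 0.4, -4.3]
gripper_width: 0.283
grasp_force: 59.1
```

The lift was 17 mm against 4.3 N, which matches the spring. Now sliding smoothly towards the camera (+y, which is tool -y).

Call:
{"op": "apply_moves", "data": {
  "targets": [
    {"translation": [0,-0.02,0],"twist": 0,"hand": 0},
    {"translation": [0,-0.04,0],"twist": 0,"hand": 0},
    {"translation": [0,-0.06,0],"twist": 0,"hand": 0},
    {"translation": [0,-0.06,0],"twist": 0,"hand": 0},
    {"translation": [0,-0.06,0],"twist": 0,"hand": 0},
    {"translation": [0,-0.06,0],"twist": 0,"hand": 0},
    {"translation": [0,-0.06,0],"twist": 0,"hand": 0},
    {"translation": [0,-0.06,0],"twist": 0,"hand": 0}
  ]
}}

```text
time: 19.75
tool_pos: [0.4762, 0.074, 0.1028]
tool_rot: [0.0, 0.997, 0.072, 0.0]
contact_force: [2.4, -2.6, -4.5]
gripper_width: 0.281
grasp_force: 59.2
```

Call:
{"op": "apply_moves", "data": {
  "targets": [
    {"translation": [0,-0.06,0],"twist": 0,"hand": 0},
    {"translation": [0,-0.06,0],"twist": 0,"hand": 0},
    {"translation": [0,-0.06,0],"twist": 0,"hand": 0},
    {"translation": [0,-0.05,0],"twist": 0,"hand": 0},
    {"translation": [0,-0.03,0],"twist": 0,"hand": 0},
    {"translation": [0,-0.02,0],"twist": 0,"hand": 0},
    {"translation": [0,0,0],"twist": 0,"hand": 0},
    {"translation": [0,0,0],"twist": 0,"hand": 0}
  ]
}}

```text
time: 20.55
tool_pos: [0.4722, 0.1017, 0.1028]
tool_rot: [-0.001, 0.997, 0.072, -0.0]
contact_force: [2.7, 1.4, -4.2]
gripper_width: 0.284
grasp_force: 59.2
```

Run:
```python
from chk import *
y=np.array([-.1414,.99]);t=np.array([.572,.0447])+.07*y; kn=np.array([.4822,.0317])+.07*y
go([*kn,.1027],-1.429)
chk(t)
```

```text
tcp [0.4722 0.1017 0.1028] yawy -1.427 x [0.99  0.143] F [ 2.7  1.4 -4.2] w 0.284 g 59.2 t 20.55 j6 1.48
shift [-0.     0.007  0.001]
twist 0.02
scene bottle rows [209 262] cols [348 378] c [236.4 362.9]
model rows 206.0 263.0 cols 348.0 381.0
scene knob [0.482 0.102 0.098] 0.48
scene tray [0.522 0.096 0.048] 0.97
top bottle rows [322 360] cols [441 493] c [341.6 466.5]
top bottle rows [206 213] cols [289 307] c [210.  298.4]
model rows 203.0 233.0 cols 286.0 311.0
top tray [0.589 0.089 0.048] 0.63
```

At the hole (70.7 mm). Lowering the pin, with a 0.5 mm correction.

Call:
{"op": "apply_moves", "data": {
  "targets": [
    {"translation": [0,0.005,0.04],"twist": 0,"hand": 0},
    {"translation": [0,0,0.04],"twist": 0,"hand": 0},
    {"translation": [0,0,0.04],"twist": 0,"hand": 0},
    {"translation": [0,0,0.04],"twist": 0,"hand": 0},
    {"translation": [0,0,0.02],"twist": 0,"hand": 0},
    {"translation": [0,0,0],"twist": 0,"hand": 0},
    {"translation": [0,0,0],"twist": 0,"hand": 0}
  ]
}}

```text
time: 21.65
tool_pos: [0.4724, 0.1014, 0.0856]
tool_rot: [-0.001, 0.997, 0.072, -0.0]
contact_force: [-2.1, 5.5, 4.7]
gripper_width: 0.28
grasp_force: 60.1
```

Run:
```python
from chk import *
y=np.array([-.1414,.99]);t=np.array([.572,.0447])+.07*y; kn=np.array([.4822,.0317])+.07*y
go([*kn,.0856],-1.429)
chk(t)
```

```text
tcp [0.4724 0.1014 0.0856] yawy -1.427 x [0.99  0.143] F [-2.1  5.5  4.7] w 0.28 g 60.1 t 21.65 j6 1.48
shift [-0.002  0.003 -0.   ]
twist 0.02
scene bottle rows [209 262] cols [348 378] c [236.4 363. ]
model rows 206.0 263.0 cols 348.0 381.0
scene knob [0.483 0.102 0.088] 0.39
scene tray [0.539 0.093 0.049] 0.77
top bottle rows [323 360] cols [441 493] c [341.9 466.8]
top bottle rows [206 216] cols [289 308] c [210.9 298.5]
model rows 203.0 233.0 cols 286.0 311.0
```

```bash
python3 -c "
from plant import *
print(job_done())"
```

```text
the job is handed in; nothing more can be done
None
```

I handed the job in; no verdict came back. At the last check the bottle stood upright in the tray in front of the lens, the carriage was about 70 mm along at the camera-side hole, and the pin was home with the knob still gripped.

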